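# Test-run amplifier modules under the swing clips of a cooled test plate

### The job

Press the red stop button in so that the test plate is dead, lay every amplifier module from the mat flat in a bay of the plate (one per bay) and swing that bay's spring clip onto the bare end of the module. Then turn the stop button clockwise so that it comes out, let the clipped modules run for at least five seconds, press the stop in again while they are still clipped, swing the clips clear and lay the modules flat, side by side, in the tested tray, leaving the stop in and both clips clear. Never touch a clip or a module while the stop is out, and leave the multimeter, the solder reel and the screwdriver alone.

Things in the scene. Friction and masses are not known exactly. Their poses are not given: they have to be found in the camera images.
- clip_left (a joint): spring clip of the left (+y) bay on its upright pivot screw. Value in rad: 0 = swung fully back, growing counter-clockwise from above, stop at 1.85. Below 1.1: clear of the bay. The foot meets a module's far edge near 1.35 and stands wholly on its bare end from 1.57 to 1.8 (middle 1.65). It stays where it is left (about 1 N at the knob); riding up takes about 5 N sideways at the knob. Starts at 0 to 0.6.
- clip_right (a joint): spring clip of the right (-y) bay. Value in rad: 0 = swung fully back, growing counter-clockwise from above, stop at 1.85. Below 1.1: clear of the bay. The foot meets a module's far edge near 1.35 and stands wholly on its bare end from 1.57 to 1.8 (middle 1.65). It stays where it is left (about 1 N at the knob); riding up takes about 5 N sideways at the knob. Starts at 0 to 0.6.
- clip_left_knob (a point): left clip's knob: centre of the top of an upright black round post, 14 mm across, from 15 to 50 mm above the plate's top face. x points from the pivot screw along the blade, z up: the pivot axis is 38 mm from here along -x, the knob travels on a circle about it.
- clip_right_knob (a point): right clip's knob: centre of the top of an upright black round post, 14 mm across, from 15 to 50 mm above the plate's top face. x points from the pivot screw along the blade, z up: the pivot axis is 38 mm from here along -x, the knob travels on a circle about it.
- blade_left: springy steel blade of the left clip, 64 mm long, knob on it, domed white foot (18 mm across) under it 56 mm from the pivot; origin on the pivot axis at the plate's top face, x along the blade, z up. The foot hangs 4.5 mm over the bare plate, rides up by itself when swung against the edge of a 6 mm carrier, and presses down on it with about 3 N
- blade_right: the same for the right clip
- bay_left (a point): left bay: centre of a module's place, on the plate's top face, 40 mm above the bench. x points away from the robot to the clip end, y to the left, z up. The module lies centred here, long side along x, either way round. Strips 5 mm high: across the near end, face at x = -53 mm, and along the right side, face at y = -35 mm; other sides open. The clip pushes the module towards the strips.
- bay_right (a point): right bay: centre of a module's place, on the plate's top face, 40 mm above the bench. x points away from the robot to the clip end, y to the left, z up. The module lies centred here, long side along x, either way round. Strips 5 mm high: across the near end, face at x = -53 mm, and along the right side, face at y = -35 mm; other sides open. The clip pushes the module towards the strips.
- stop (a joint): travel of the red mushroom stop button, m: 0 = out (plate live), 0.008 = in and latched (plate dead). Straight down it takes about 5 N for 5.5 mm, then it snaps in and stays. Turning its cap clockwise (from above) brings it out: the cap climbs 3 mm in the first 0.5 rad, then springs out; let the hand rise with it or hold it lightly.
- stop_turn (a joint): turn of the button's cap, rad, clockwise from above positive, 0 to 0.85; creeps back to 0 in about a second when let go
- stop_top (a point): centre of the top of the red mushroom cap, 94 mm above the bench when out, 86 mm when in. Round cap 40 mm across, 20 mm high, widest from 4 to 15 mm above its underside, on a fixed grey box 90 x 90 x 62 mm (12 mm free under the cap when out, 4 mm when in). z up.
- tray_floor (a point): tray for tested modules, dark, open, fixed; this is the centre of its inner floor, 4 mm above the bench. Inside 134 mm along its x, 178 mm along its y, walls 20 mm above the floor. Two modules fit side by side, long sides along the tray's x, centres 42 mm either side of here along y.
- module_1: amplifier module (1 or 2 of the 3 present, all alike): aluminium carrier 100 x 64 x 6 mm, green board 62 x 60 mm (top 8 mm above the underside), on it a steel shielding can 36 mm along x, 30 mm along y, top at 34 mm; 19 mm bare at each end. Origin: centre of underside, x along the 100 mm. 0.16 kg. Take it by the can. Starts flat on the 2 mm mat at the robot's left.
- module_2: amplifier module (1 or 2 of the 3 present, all alike): aluminium carrier 100 x 64 x 6 mm, green board 62 x 60 mm (top 8 mm above the underside), on it a steel shielding can 36 mm along x, 30 mm along y, top at 34 mm; 19 mm bare at each end. Origin: centre of underside, x along the 100 mm. 0.16 kg. Take it by the can. Starts flat on the 2 mm mat at the robot's left.
- module_3: amplifier module (1 or 2 of the 3 present, all alike): aluminium carrier 100 x 64 x 6 mm, green board 62 x 60 mm (top 8 mm above the underside), on it a steel shielding can 36 mm along x, 30 mm along y, top at 34 mm; 19 mm bare at each end. Origin: centre of underside, x along the 100 mm. 0.16 kg. Take it by the can. Starts flat on the 2 mm mat at the robot's left.
- multimeter: bystander: yellow hand multimeter, 80 x 160 x 36 mm, lying beyond the plate; origin centre of underside
- solder_reel: bystander: steel solder reel, 60 mm across, 48 mm high, standing beyond the plate; origin centre of underside
- screwdriver: bystander: screwdriver 180 mm long lying beyond the tray; origin under its middle
There are look-alikes about, which are no part of the job. Leave any yellow look-alike of the module_3 alone.

How it is judged (in metres and radians):
On the way, in this order (a step that is already met when the one before it is completed fails the run):
1. the stop button is pressed in and latched (value of joint stop above 0.006 m), for 0.2 s.
2. with the stop in, every module lies flat in a bay and that bay's clip presses on it (value of joint stop above 0.006 m and angle between each of module_1, module_2, module_3's own z axis and vertical below 0.06 rad and ((horizontal distance between module_1 and bay_left below 0.012 m and z of module_1 in the frame of bay_left below 0.004 m and angle between the x axis of module_1 and the x axis of bay_left, either way round below 0.15 rad and contact force between blade_left and module_1 above 0.5 N) or (horizontal distance between module_1 and bay_right below 0.012 m and z of module_1 in the frame of bay_right below 0.004 m and angle between the x axis of module_1 and the x axis of bay_right, either way round below 0.15 rad and contact force between blade_right and module_1 above 0.5 N)) and ((horizontal distance between module_2 and bay_left below 0.012 m and z of module_2 in the frame of bay_left below 0.004 m and angle between the x axis of module_2 and the x axis of bay_left, either way round below 0.15 rad and contact force between blade_left and module_2 above 0.5 N) or (horizontal distance between module_2 and bay_right below 0.012 m and z of module_2 in the frame of bay_right below 0.004 m and angle between the x axis of module_2 and the x axis of bay_right, either way round below 0.15 rad and contact force between blade_right and module_2 above 0.5 N)) and ((horizontal distance between module_3 and bay_left below 0.012 m and z of module_3 in the frame of bay_left below 0.004 m and angle between the x axis of module_3 and the x axis of bay_left, either way round below 0.15 rad and contact force between blade_left and module_3 above 0.5 N) or (horizontal distance between module_3 and bay_right below 0.012 m and z of module_3 in the frame of bay_right below 0.004 m and angle between the x axis of module_3 and the x axis of bay_right, either way round below 0.15 rad and contact force between blade_right and module_3 above 0.5 N))), for 0.3 s.
3. the cap of the stop is turned clockwise, by at least 0.3 rad, with every module clipped (value of joint stop_turn above 0.3 rad and angle between each of module_1, module_2, module_3's own z axis and vertical below 0.06 rad and ((horizontal distance between module_1 and bay_left below 0.012 m and z of module_1 in the frame of bay_left below 0.004 m and angle between the x axis of module_1 and the x axis of bay_left, either way round below 0.15 rad and contact force between blade_left and module_1 above 0.5 N) or (horizontal distance between module_1 and bay_right below 0.012 m and z of module_1 in the frame of bay_right below 0.004 m and angle between the x axis of module_1 and the x axis of bay_right, either way round below 0.15 rad and contact force between blade_right and module_1 above 0.5 N)) and ((horizontal distance between module_2 and bay_left below 0.012 m and z of module_2 in the frame of bay_left below 0.004 m and angle between the x axis of module_2 and the x axis of bay_left, either way round below 0.15 rad and contact force between blade_left and module_2 above 0.5 N) or (horizontal distance between module_2 and bay_right below 0.012 m and z of module_2 in the frame of bay_right below 0.004 m and angle between the x axis of module_2 and the x axis of bay_right, either way round below 0.15 rad and contact force between blade_right and module_2 above 0.5 N)) and ((horizontal distance between module_3 and bay_left below 0.012 m and z of module_3 in the frame of bay_left below 0.004 m and angle between the x axis of module_3 and the x axis of bay_left, either way round below 0.15 rad and contact force between blade_left and module_3 above 0.5 N) or (horizontal distance between module_3 and bay_right below 0.012 m and z of module_3 in the frame of bay_right below 0.004 m and angle between the x axis of module_3 and the x axis of bay_right, either way round below 0.15 rad and contact force between blade_right and module_3 above 0.5 N))), for 0.02 s.
4. the stop is turned out and the clipped modules run for five seconds (value of joint stop below 0.0025 m and angle between each of module_1, module_2, module_3's own z axis and vertical below 0.06 rad and ((horizontal distance between module_1 and bay_left below 0.012 m and z of module_1 in the frame of bay_left below 0.004 m and angle between the x axis of module_1 and the x axis of bay_left, either way round below 0.15 rad and contact force between blade_left and module_1 above 0.5 N) or (horizontal distance between module_1 and bay_right below 0.012 m and z of module_1 in the frame of bay_right below 0.004 m and angle between the x axis of module_1 and the x axis of bay_right, either way round below 0.15 rad and contact force between blade_right and module_1 above 0.5 N)) and ((horizontal distance between module_2 and bay_left below 0.012 m and z of module_2 in the frame of bay_left below 0.004 m and angle between the x axis of module_2 and the x axis of bay_left, either way round below 0.15 rad and contact force between blade_left and module_2 above 0.5 N) or (horizontal distance between module_2 and bay_right below 0.012 m and z of module_2 in the frame of bay_right below 0.004 m and angle between the x axis of module_2 and the x axis of bay_right, either way round below 0.15 rad and contact force between blade_right and module_2 above 0.5 N)) and ((horizontal distance between module_3 and bay_left below 0.012 m and z of module_3 in the frame of bay_left below 0.004 m and angle between the x axis of module_3 and the x axis of bay_left, either way round below 0.15 rad and contact force between blade_left and module_3 above 0.5 N) or (horizontal distance between module_3 and bay_right below 0.012 m and z of module_3 in the frame of bay_right below 0.004 m and angle between the x axis of module_3 and the x axis of bay_right, either way round below 0.15 rad and contact force between blade_right and module_3 above 0.5 N))), for 5 s.
5. the stop is pressed in again while every module is still clipped (all of step 2), for 0.2 s.
At the end, for the whole second after the job is handed in: The stop is in (pressed more than 6 mm of 8), both clips are swung clear (below 1.1 rad), and every module lies flat on the tray's floor (within 5 degrees, underside within 6 mm of the floor, centre inside the tray) (value of joint stop above 0.006 m and value of joint each of clip_left, clip_right below 1.1 rad and x of module_1 in the frame of tray_floor between -0.05 and 0.05 m and y of module_1 in the frame of tray_floor between -0.065 and 0.065 m and z of each of module_1, module_2, module_3 in the frame of tray_floor below 0.006 m and angle between each of module_1, module_2, module_3's own z axis and vertical below 0.08 rad and x of module_2 in the frame of tray_floor between -0.05 and 0.05 m and y of module_2 in the frame of tray_floor between -0.065 and 0.065 m and x of module_3 in the frame of tray_floor between -0.05 and 0.05 m and y of module_3 in the frame of tray_floor between -0.065 and 0.065 m); the robot touches nothing.
It fails at once if a module or a clip is touched with the fingers while the stop is out (value of joint stop below 0.004 m and (contact force between the fingers and module_1 above 0.5 N or contact force between the fingers and module_2 above 0.5 N or contact force between the fingers and module_3 above 0.5 N or contact force between the fingers and blade_left above 0.5 N or contact force between the fingers and blade_right above 0.5 N)).
It fails at once if the multimeter, the solder reel or the screwdriver is moved (distance of any of multimeter, solder_reel, screwdriver from where it was at the start of the episode above 0.03 m).
Of module_1, module_2, module_3 only 1 to 2 are there at a start; the rules pass over those that are not, and their reading is None.
At some moment in a run one of module_1, module_2, module_3 may be knocked a few centimetres aside while the robot is not near it.
Once in a run the grip may slacken for a moment while it holds something.
It also fails if it takes over 210 s, if anything falls off the work surface, if the arm or the gripper's body presses on something with over 40 N, if the wrist force passes 120 N, or if a joint passes its speed limit or range.

### The arm

A 6-joint arm with a two-finger parallel gripper is mounted at the origin on the work surface. World frame = base frame: x ahead of the robot, y to its left, z up, the work surface at z = 0. Lengths are in m, angles in degrees, forces in N, time in s.
With the tool pointing down it reaches from about 0.4 to 0.825 m from the base axis. Payload 7 kg.
Tool frame: the origin (TCP) lies at the very end of the fingers, on their centre line; the grasp point (between the pads) lies 19 mm behind it (ctrl.hold_point_z is the distance from the TCP to the grasp point, in m); z points along the fingers, y is the line along which they close (so a half turn about z gives the same grasp; the last joint's range is limited). The gripper opens to 88 mm and grips with 3 to 60 N. Pads are 19 mm wide; open, the fingers measure 130 mm over their backs; the gripper's body (78 mm by 193 mm) begins 47 mm behind the grasp point.
Start: joints at [89.731, 20.546, 0.682, 0, -70.136, -16.507], TCP at [0.195, 0.646, 0.227] pointing down, gripper open.
Joint ranges: [-176.03, 176.03], [-82.01, 121.73], [-58.28, 71.71], [-173.87, 95.51], [-174.79, -0.11], [-173.66, 173.66]. Speed limits (degrees/s): [136.94, 136.94, 172.46, 180, 180, 180].

### API

Orientations are given as [roll, pitch, yaw] about the fixed x, y, z axes, in that order (R = Rz(yaw) Ry(pitch) Rx(roll)).
In Python, from plant import sensors, viewer, workorder, ctrl gives the robot as it stands.
- The arm moves only by the shell command python3 -m pendant 'ROWS'. ROWS is JSON, a list of rows, each a list of 3 entries, a list of its own where there are three numbers: the opening, from -1 (shut) to 1 (fully open), so that 0 is half open, then the shift along the tool's x, y, z in m, then the turn, a rotation vector about the tool's x, y, z in degrees. A call has 1 to 10 rows; each row is the pose to reach, as a shift and turn from the pose commanded when the call began, along the tool's axes at that moment; what a row does not reach only later rows make up. A row lasts 1/12 s, in which the tool goes at most 41.7 mm and 7.16 degrees, less where a joint would pass 70% of its speed; a pose out of reach is approached as far as the arm can. A call with a gripper value outside its range is refused whole. The fingers move at their own pace and stop on an object; the grip force is fixed at half the most. Time passes only in rows, so rows that repeat a pose let the fingers close. It gives the time, the measured TCP pose, the force, the opening and the grip force at its end, in the units of the state.
- sensors.get_obs(): the state, without advancing time (a new reading comes with each control period).
- viewer.snapshot(name): name is "side" or "top" or "wrist"; returns the picture (400x640x3 uint8, red, green, blue); there is no depth.
- viewer.camera_params(name): a dict with "fx", "fy", "cx", "cy" (pixels), "extrinsics" (4x4, takes a point from world to camera coordinates). Camera axes: x right, y up, looking along -z (the intrinsics and any distortion apply to the point x, -y, -z); pixel columns grow to the right and rows downward; lengths in m; the calibration is good to about 2 mm. A picture is of the moment at which its call begins: read the wrist's pose just before it. camera_params takes no time and is no camera call; for the wrist camera it gives the pose at the moment of the call.
- workorder.close_job(): hands the job in; it is judged then, once.
The state is a dict: "clock": time; "joint_pos": joint angles; "qvel": joint speeds; "tau": joint torques, N m; "tool_pos": TCP position; "orientation": TCP orientation; "force": force on the tool from outside, world axes, zero at the start; "moment": the same for the moment, N m; "opening": finger opening in m; "gripper_force": force on a finger pad.
Only numpy, scipy, OpenCV 4.12 (cv2) and the standard library are available. Lean on these libraries where they do the work, as an engineer would, in place of code of your own. Each camera call takes 0.05 s, during which the arm holds its last target. There are 200 camera calls.

## Working session

There is one attempt and no reset: what is moved stays moved. The work goes in short steps, Python scripts to look and compute and a shell command to move; the robot and the scene stay as the last step left them, time stands still between calls to the robot, and variables do not carry over. Pictures are saved under pics/ and viewed, at most 14 in all, crops included, and the job is handed in when it is done.

```bash
mkdir -p pics; ls; cat > h.py <<'E'
import numpy as np,cv2
from plant import sensors,viewer,workorder,ctrl
from scipy.spatial.transform import Rotation as R
def snap(n,f):
    P=viewer.camera_params(n); im=viewer.snapshot(n); cv2.imwrite(f'pics/{f}.png',cv2.cvtColor(im,cv2.COLOR_RGB2BGR)); np.save(f'pics/{f}.npy',P,allow_pickle=True); return im,P
def load(f): return cv2.imread(f'pics/{f}.png'),np.load(f'pics/{f}.npy',allow_pickle=True).item()
def pix(P,X):
    E=np.array(P['extrinsics']); c=E[:3,:3]@np.array(X)+E[:3,3]; return P['cx']+P['fx']*c[0]/-c[2],P['cy']-P['fy']*c[1]/-c[2]
def world(P,u,v,z):
    E=np.array(P['extrinsics']); d=E[:3,:3].T@np.array([(u-P['cx'])/P['fx'],-(v-P['cy'])/P['fy'],-1]); o=-E[:3,:3].T@E[:3,3]
    return o+d*(z-o[2])/d[2]
def tool():
    s=sensors.get_obs(); return np.array(s['tool_pos']),R.from_euler('xyz',s['orientation'],degrees=True)
def rel(x,y,z,yaw=None):
    "shift in tool axes to world TCP x,y,z ; turn so that tool points down with finger axis (tool y) along yaw deg (mod 180)"
    p,r=tool(); d=r.inv().apply(np.array([x,y,z])-p)
    out=f'shift {d.round(4)}'
    if yaw is not None:
        ty=r.apply([0,1,0]); cur=np.degrees(np.arctan2(ty[1],ty[0])); dy=(yaw-cur+90)%180-90
        c=np.cos(np.radians(cur+dy)); s=np.sin(np.radians(cur+dy)); Y=np.array([c,s,0]);Z=np.array([0,0,-1.]);X=np.cross(Y,Z)
        out+=f' turn {(r.inv()*R.from_matrix(np.array([X,Y,Z]).T)).as_rotvec(degrees=True).round(2)}'
    print(out)
E
python3 - <<'E'
from h import *
print(sensors.get_obs(), ctrl.hold_point_z)
for n in('top','side','wrist'):
    im,P=snap(n,n+'0'); print(n,{k:v for k,v in P.items()})
E
```

```text
pics
{'clock': 0.0, 'joint_pos': array([ 8.97306622e+01,  2.05901723e+01,  6.33811011e-01, -2.05934046e-02,
       -7.01366858e+01, -1.65079629e+01]), 'qvel': array([-0.04694074,  0.01808455,  0.01419377,  0.00264453, -0.01446433,
       -0.0375163 ]), 'tau': array([ 1.24740716e-03, -5.82712591e+01,  2.93045032e+01,  6.99658424e+00,
        6.97313400e-03, -1.45112463e-04]), 'tool_pos': array([0.19471007, 0.64578787, 0.22563575]), 'orientation': array([ 1.79905287e+02, -7.88056413e-03, -1.67843070e+01]), 'force': array([ 0.18753658, -0.63557154, -0.35911392]), 'moment': array([-0.03003812,  0.00286552,  0.00620145]), 'gripper_force': 0.0, 'opening': 0.08758543142041804} 0.0188
top {'fx': 453.44513273575416, 'fy': 453.44513273575416, 'cx': 319.716926610177, 'cy': 199.60878772619486, 'extrinsics': array([[-0.00241664, -0.99996315,  0.00823808,  0.10024527],
       [ 0.9944283 , -0.0015349 ,  0.10540397, -0.58208513],
       [-0.10538744,  0.0084469 ,  0.99439536, -1.47078854],
       [ 0.        ,  0.        ,  0.        ,  1.        ]])}
side {'fx': 368.0901380720084, 'fy': 368.0901380720084, 'cx': 314.4166262904096, 'cy': 205.26909140924266, 'extrinsics': array([[ 0.97977621, -0.19961663, -0.01384873, -0.53385758],
       [ 0.11380584,  0.49899035,  0.85910236, -0.19364228],
       [-0.16458073, -0.84330412,  0.51161641, -1.03149123],
       [ 0.        ,  0.        ,  0.        ,  1.        ]])}
wrist {'fx': 337.8940552523895, 'fy': 337.8940552523895, 'cx': 323.11694612019517, 'cy': 197.58738498418552, 'extrinsics': array([[-0.2884062 , -0.95750726,  0.00130456,  0.67380304],
       [ 0.9097062 , -0.27443287, -0.3116428 ,  0.03847527],
       [ 0.29875826, -0.08869295,  0.95019843, -0.39151871],
       [ 0.        ,  0.        ,  0.        ,  1.        ]])}
```

View pics/top0.png

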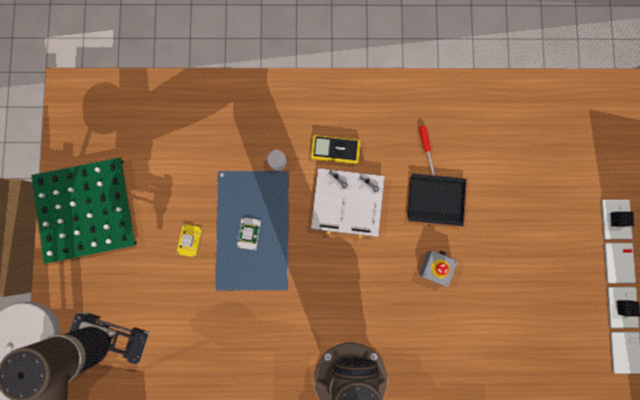

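View pics/wrist0.png

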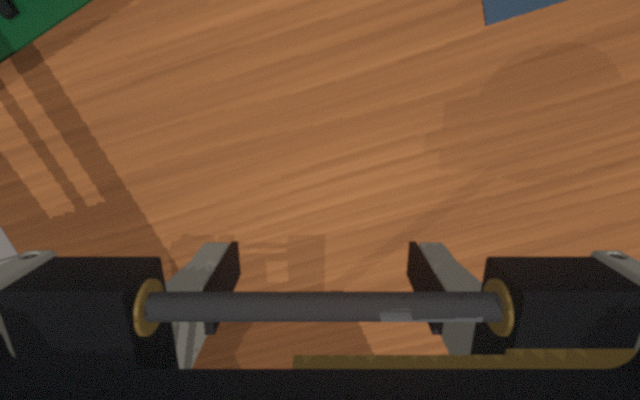

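The top view shows one real module, a green board with a can on the mat at (249,233). The yellow look-alike lies off the mat at (190,240). The plate is at (348,203), the stop at (441,268) and the tray at (437,200). I'll confirm with one enlarged crop.

```bash
python3 - <<'E'
from h import *
im,P=load('top0'); c=im[130:300,170:480]; cv2.imwrite('pics/c1.png',cv2.resize(c,None,fx=2.58,fy=2.58,interpolation=cv2.INTER_CUBIC))
for n,u,v,z in(('mod',249,233,.036),('stop',441,268,.09),('tray',437,200,.004),('plate',348,203,.04)): print(n,world(P,u,v,z).round(3))
E
```

```text
mod [0.472 0.331 0.036]
stop [ 0.36 -0.28  0.09]
tray [ 0.583 -0.297  0.004]
plate [0.57  0.006 0.04 ]
```

View pics/c1.png

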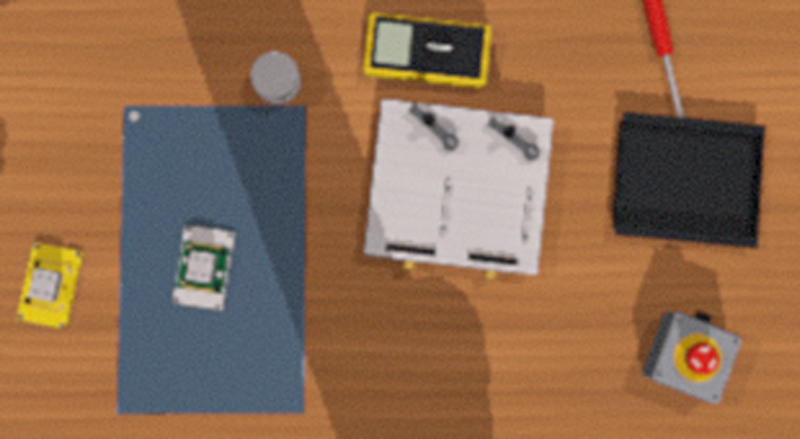

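```bash
python3 - <<'E'
from h import *
rel(.42,.33,.26,90)
P=viewer.camera_params('wrist');E=np.array(P['extrinsics']);p,r=tool();print('cam in tool',r.inv().apply(-E[:3,:3].T@E[:3,3]-p),'axis',r.inv().apply(E[:3,:3].T@[0,0,-1.]))
E
```

```text
shift [ 0.3069  0.2375 -0.0338] turn [  0.07   0.   -16.78]
cam in tool [ 0.08528983  0.00046928 -0.15739134] axis [-3.11760878e-01 -2.16430188e-05  9.50160594e-01]
```

```bash
python3 -m pendant '[[1,[0.307,0.2375,-0.034],[0,0,-17]],[1,[0.307,0.2375,-0.034],[0,0,-16.8]],[1,[0.307,0.2375,-0.034],[0,0,-16.8]],[1,[0.307,0.2375,-0.034],[0,0,-16.8]],[1,[0.307,0.2375,-0.034],[0,0,-16.8]],[1,[0.307,0.2375,-0.034],[0,0,-16.8]],[1,[0.307,0.2375,-0.034],[0,0,-16.8]],[1,[0.307,0.2375,-0.034],[0,0,-16.8]],[1,[0.307,0.2375,-0.034],[0,0,-16.8]],[1,[0.307,0.2375,-0.034],[0,0,-16.8]]]'; python3 -m pendant '[[1,[0,0,0],[0,0,0]],[1,[0,0,0],[0,0,0]],[1,[0,0,0],[0,0,0]]]'; python3 -c "
from h import *
snap('wrist','w1')"
```

```text
clock: 0.98
tool_pos: [0.4219, 0.3266, 0.2613]
orientation: [180.0, -0.0, -0.1]
force: [-0.2, 0.8, -0.7]
opening: 0.0876
gripper_force: 0.0
clock: 1.23
tool_pos: [0.42, 0.3304, 0.2604]
orientation: [180.0, 0.0, 0.0]
force: [0.7, 0.5, -0.4]
opening: 0.0877
gripper_force: 0.0
```

View pics/w1.png

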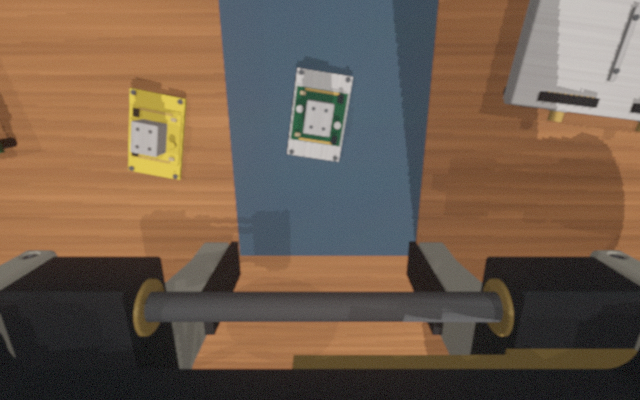

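The module is alone on the mat: can at (319,118), corners (297,69), (353,76), (340,162) and (288,154). The yellow look-alike at (157,135) stays untouched.

```bash
python3 -m pendant '[[1,[0.08,0.4,0],[0,0,0]],[1,[0.08,0.48,0],[0,0,0]],[1,[0.08,0.48,0],[0,0,0]],[1,[0.08,0.48,0],[0,0,0]],[1,[0.08,0.48,0],[0,0,0]],[1,[0.08,0.48,0],[0,0,0]],[1,[0.08,0.48,0],[0,0,0]],[1,[0.08,0.48,0],[0,0,0]],[1,[0.08,0.48,0],[0,0,0]],[1,[0.08,0.48,0],[0,0,0]]]';  python3 -m pendant '[[1,[0,0,0],[0,0,0]],[1,[0.0,0.0,0],[0,0,0]],[1,[0,0,0],[0,0,0]],[1,[0,0,0],[0,0,0]],[1,[0,0,0],[0,0,0]]]'; python3 -c "
from h import *
snap('wrist','w2')
im,P=load('w1')
c=[world(P,u,v,.008)[:2] for u,v in((297,69),(353,76),(340,162),(288,154))]
print(np.mean(c,0),world(P,319,118,.036)); d=(c[0]+c[1]-c[2]-c[3])/2; print(np.hypot(*d),np.degrees(np.arctan2(d[1],d[0])))
"
```

```text
clock: 2.12
tool_pos: [0.4893, -0.0815, 0.2607]
orientation: [-180.0, -0.0, 0.2]
force: [1.7, 0.0, 0.2]
opening: 0.0878
gripper_force: 0.0
clock: 2.53
tool_pos: [0.4892, -0.0791, 0.2606]
orientation: [-180.0, -0.0, 0.2]
force: [0.1, 0.9, 0.1]
opening: 0.0878
gripper_force: 0.0
[0.47117307 0.33441703] [0.47232202 0.33452957 0.036     ]
0.09951997714619891 -7.670291652964059
```

View pics/w2.png

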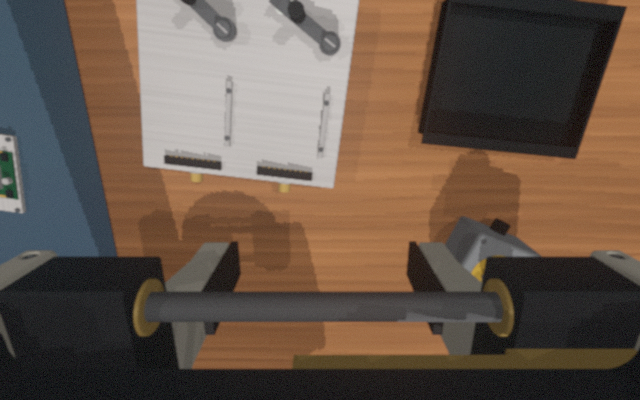

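```bash
python3 -m pendant '[[1,[0.07,-0.04,0.04],[0,0,0]],[1,[0.07,-0.04,0.04],[0,0,0]],[1,[0.07,-0.04,0.04],[0,0,0]],[1,[0.07,-0.04,0.04],[0,0,0]],[1,[0.07,-0.04,0.04],[0,0,0]],[1,[0.07,-0.04,0.04],[0,0,0]]]';python3 -c "
from h import *
im,P=snap('wrist','w3')
print(tool()[0])
im,P=load('w3')
cv2.imwrite('pics/c3.png',cv2.resize(im[0:240,140:460],None,fx=2.5,fy=2.5,interpolation=cv2.INTER_CUBIC))
"
```

```text
clock: 3.08
tool_pos: [0.5588, -0.0402, 0.2211]
orientation: [180.0, -0.0, 0.1]
force: [0.7, -0.0, -0.5]
opening: 0.0874
gripper_force: 0.0
[ 0.5587784  -0.04043521  0.22142602]
```

View pics/c3.png

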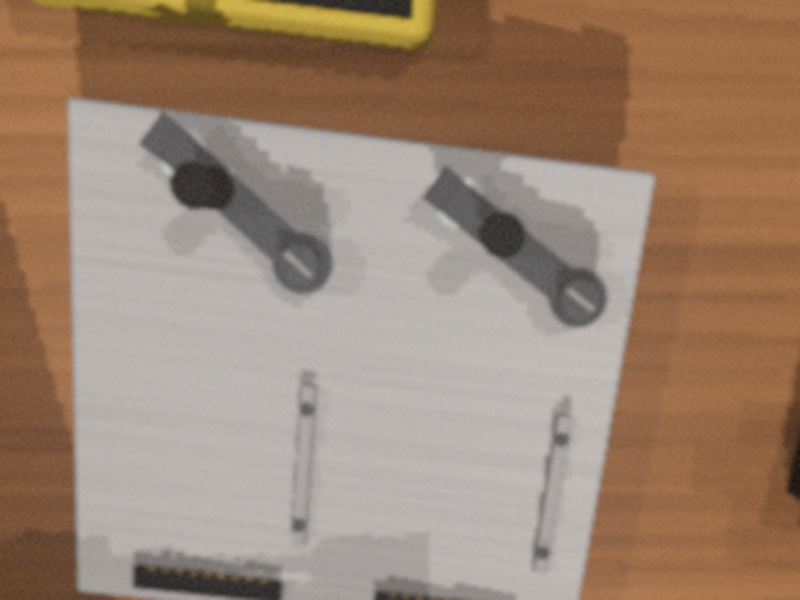

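The crop shows the right clip with its pivot at (579,297), knob top at (503,232) and tip at (437,190). The right-bay side strip runs (553,410) to (533,568). The left clip's pivot is at (301,262) and its knob at (202,185). The plate's far corners are (68,98) and (655,173).

```bash
cat > g.py <<'E'
from h import *
_,P3=load('w3');_,P2=load('w2')
c=lambda u,v,z:world(P3,140+u/2.5,v/2.5,z)[:2]
w=lambda u,v,z:world(P2,u,v,z)[:2]
a=lambda p,q:(np.degrees(np.arctan2(*(q-p)[::-1])).round(2),np.hypot(*(q-p)).round(4))
fl,fr=c(68,98,.04),c(655,173,.04)
print('far corners',fl,fr,a(fl,fr))
nl,nr=w(143,166,.04),w(333,188,.04); print('near',nl,nr,a(nl,nr))
print('sides',a(nl,fl),a(nr,fr))
s1,s2=c(533,568,.045),c(553,410,.045); print('Rstrip',s1,s2,a(s1,s2))
s1,s2=c(293,540,.045),c(302,375,.045); print('Lstrip',s1,s2,a(s1,s2))
print('nearR',w(258,163,.045),w(313,172,.045),'nearL',w(165,152,.045),w(222,160,.045), 'c3',c(378,580,.045),c(135,552,.045))
for n,pv,k,t in(('R',(579,297),(503,232),(437,190)),('L',(301,262),(202,185),(152,128))):
    pv,k=c(*pv,.055),c(*k,.09); print(n,'piv',pv,'knob',k,a(pv,k))
for u,v in((448,0),(622,8),(577,157),(422,143)): print('tray rim',w(u,v,.024))
E
python3 g.py
```

```text
far corners [0.68499714 0.10209715] [ 0.65975791 -0.1143978 ] (np.float64(-96.65), np.float64(0.218))
near [0.48763266 0.12627436] [ 0.46219201 -0.09113467] (np.float64(-96.67), np.float64(0.2189))
sides (np.float64(-6.98), np.float64(0.1988)) (np.float64(-6.72), np.float64(0.1989))
Rstrip [ 0.50134432 -0.07292942] [ 0.57022643 -0.07893241] (np.float64(-4.98), np.float64(0.0691))
Lstrip [0.5139652  0.02897281] [0.58419004 0.02127062] (np.float64(-6.26), np.float64(0.0706))
nearR [ 0.49267839 -0.00630787] [ 0.48250645 -0.06807151] nearL [0.50478166 0.09647882] [0.495962   0.03385689] c3 [ 0.49561854 -0.00647903] [0.50836072 0.09645749]
R piv [ 0.61556301 -0.08591886] knob [ 0.63930438 -0.0552549 ] (np.float64(52.25), np.float64(0.0388))
L piv [0.62801006 0.01745424] knob [0.65352476 0.04161853] (np.float64(43.44), np.float64(0.0351))
tray rim [ 0.65966791 -0.20749646]
tray rim [ 0.65294719 -0.38860767]
tray rim [ 0.49661052 -0.37911863]
tray rim [ 0.51248358 -0.19465012]
```

```bash
python3 -m pendant '[[-1,[-0.2,0.24,0],[0,0,0]],[-1,[-0.2,0.24,0],[0,0,0]],[-1,[-0.2,0.24,0],[0,0,0]],[-1,[-0.2,0.24,0],[0,0,0]],[-1,[-0.2,0.24,0],[0,0,0]],[-1,[-0.2,0.24,0],[0,0,0]],[-1,[-0.2,0.24,0],[0,0,0]],[-1,[-0.2,0.24,0],[0,0,0]],[-1,[-0.2,0.24,0],[0,0,0]],[-1,[-0.2,0.24,0],[0,0,0]]]';python3 -m pendant '[[-1,[0,0,0],[0,0,0]],[-1,[0,0,0],[0,0,0]],[-1,[0,0,0],[0,0,0]]]'; python3 -c "
from h import *
im,P=snap('wrist','w4')
hsv=cv2.cvtColor(im,cv2.COLOR_RGB2HSV); m=(((hsv[...,0]<6)|(hsv[...,0]>174))&(hsv[...,1]>170)&(hsv[...,2]>90)).astype(np.uint8)
n,l,s,c=cv2.connectedComponentsWithStats(m)
for i in range(1,n):
  if s[i,4]>150: x,y,w,h,A=s[i]; print(s[i],c[i],world(P,x+w/2,y+h/2,.085),world(P,x,c[i][1],.085),world(P,x+w,c[i][1],.085)) 
for i in np.argsort(-s[1:,4])[:1]: pass
"
```

```text
clock: 3.97
tool_pos: [0.3581, -0.2816, 0.2217]
orientation: [180.0, -0.1, -0.1]
force: [0.6, -0.5, 0.0]
opening: 0.0267
gripper_force: 0.0
clock: 4.22
tool_pos: [0.3598, -0.2801, 0.2207]
orientation: [180.0, -0.0, 0.1]
force: [-0.0, -0.1, 1.4]
opening: 0.0068
gripper_force: 0.0
[ 308  167   42   43 1025] [328.69170732 187.33756098] [ 0.35746675 -0.28593772  0.085     ] [ 0.35852193 -0.26694377  0.085     ] [ 0.35860396 -0.30491461  0.085     ]
```

View pics/w4.png

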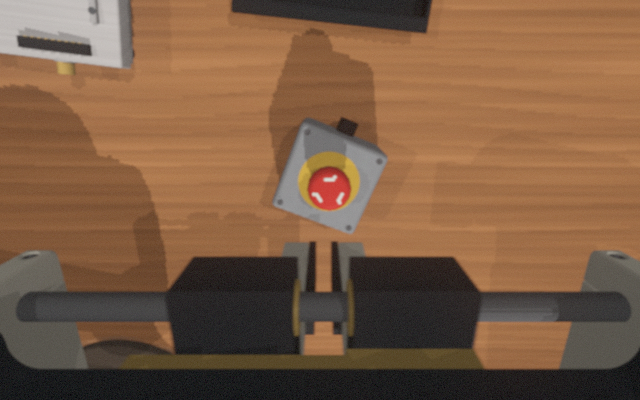

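The stop cap is at (329,188), which puts its centre at (0.3575, -0.286). It is out. Pressing with the shut fingers.

```bash
python3 -m pendant '[[-1,[-0.0025,0.006,0.11],[0,0,0]],[-1,[-0.0025,0.006,0.11],[0,0,0]],[-1,[-0.0025,0.006,0.12],[0,0,0]],[-1,[-0.0025,0.006,0.124],[0,0,0]],[-1,[-0.0025,0.006,0.128],[0,0,0]],[-1,[-0.0025,0.006,0.131],[0,0,0]],[-1,[-0.0025,0.006,0.134],[0,0,0]],[-1,[-0.0025,0.006,0.136],[0,0,0]],[-1,[-0.0025,0.006,0.137],[0,0,0]],[-1,[-0.0025,0.006,0.137],[0,0,0]]]'; python3 -m pendant '[[-1,[0,0,0],[0,0,0]],[-1,[0,0,0],[0,0,0]],[-1,[0,0,0],[0,0,0]]]'
```

```text
clock: 5.1
tool_pos: [0.3582, -0.2872, 0.0857]
orientation: [179.9, -0.2, 0.1]
force: [-1.9, 3.4, 10.1]
opening: 0.0002
gripper_force: 5.3
clock: 5.35
tool_pos: [0.3582, -0.2871, 0.0857]
orientation: [179.9, -0.2, 0.1]
force: [-1.8, 3.6, 9.9]
opening: 0.0005
gripper_force: 5.0
```

```bash
python3 -m pendant '[[1,[0,0,-0.05],[0,0,0]],[1,[0,0,-0.1],[0,0,0]],[1,[0.14,-0.28,-0.14],[0,0,0]],[1,[0.14,-0.28,-0.14],[0,0,0]],[1,[0.14,-0.28,-0.14],[0,0,0]],[1,[0.14,-0.28,-0.14],[0,0,0]],[1,[0.14,-0.28,-0.14],[0,0,0]],[1,[0.14,-0.28,-0.14],[0,0,0]],[1,[0.14,-0.28,-0.14],[0,0,0]],[1,[0.14,-0.28,-0.14],[0,0,0]]]'
python3 -m pendant '[[1,[0,-0.3,0],[0,0,7.1]],[1,[0,-0.33,0],[0,0,7.7]],[1,[-0.05,-0.33,0],[0,0,7.7]],[1,[-0.05,-0.33,0],[0,0,7.7]],[1,[-0.05,-0.33,0],[0,0,7.7]],[1,[-0.05,-0.33,0],[0,0,7.7]],[1,[-0.05,-0.33,0],[0,0,7.7]],[1,[-0.05,-0.33,0],[0,0,7.7]],[1,[-0.05,-0.33,0],[0,0,7.7]],[1,[-0.05,-0.33,0],[0,0,7.7]]]'
python3 -m pendant '[[1,[0,0,0],[0,0,0]],[1,[0,0,0],[0,0,0]]]'
python3 -c "
from h import *
rel(.4715,.3345,.12,82.3); im,P=snap('wrist','w5')
print('predicted can px',pix(P,(.4715,.3345,.036)))
"
```

```text
clock: 6.18
tool_pos: [0.4984, -0.0034, 0.2259]
orientation: [-179.9, -0.2, 0.1]
force: [0.9, -0.1, 0.1]
opening: 0.0617
gripper_force: 0.0
clock: 7.02
tool_pos: [0.4458, 0.3261, 0.2244]
orientation: [-179.9, -0.0, -7.5]
force: [1.4, -0.8, -0.8]
opening: 0.0878
gripper_force: 0.0
clock: 7.18
tool_pos: [0.4465, 0.3226, 0.2242]
orientation: [-180.0, -0.0, -7.7]
force: [-0.5, -0.5, -0.1]
opening: 0.0879
gripper_force: 0.0
shift [ 0.0231 -0.015   0.1042] turn [-0.03 -0.02  0.01]
predicted can px (np.float64(308.1292159207228), np.float64(150.21170887390218))
```

View pics/w5.png

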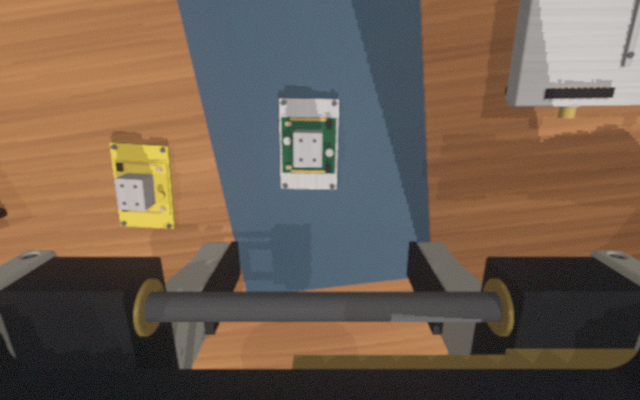

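The module is still at (308,150), exactly as predicted, and aligned with the tool. Descending to the can.

```bash
python3 -m pendant '[[1,[0.023,-0.015,0.04],[0,0,0]],[1,[0.023,-0.015,0.08],[0,0,0]],[1,[0.023,-0.015,0.12],[0,0,0]],[1,[0.023,-0.015,0.16],[0,0,0]],[1,[0.023,-0.015,0.19],[0,0,0]],[1,[0.023,-0.015,0.203],[0,0,0]],[1,[0.023,-0.015,0.209],[0,0,0]],[1,[0.023,-0.015,0.209],[0,0,0]],[-1,[0.023,-0.015,0.209],[0,0,0]],[-1,[0.023,-0.015,0.209],[0,0,0]]]'
python3 -m pendant '[[-1,[0,0,0],[0,0,0]],[-1,[0,0,0],[0,0,0]],[-1,[0,0,0],[0,0,0]],[-1,[0,0,0],[0,0,0]],[-1,[0,0,0],[0,0,0]],[-1,[0,0,0],[0,0,0]],[-1,[0,0,0],[0,0,0]]]'
```

```text
clock: 8.07
tool_pos: [0.4722, 0.3357, 0.0163]
orientation: [-179.9, -0.1, -7.7]
force: [0.3, 0.0, -0.2]
opening: 0.0797
gripper_force: 0.0
clock: 8.65
tool_pos: [0.4712, 0.3351, 0.0146]
orientation: [180.0, -0.0, -7.7]
force: [0.2, 0.2, 0.9]
opening: 0.0334
gripper_force: 0.0
```

```bash
python3 -m pendant '[[-1,[0,0,0],[0,0,0]],[-1,[0,0,0],[0,0,0]],[-1,[0,0,0],[0,0,0]],[-1,[0,0,0],[0,0,0]],[-1,[0,0,-0.02],[0,0,0]],[-1,[0,0,-0.06],[0,0,0]],[-1,[0,0,-0.1],[0,0,0]],[-1,[0,0,-0.13],[0,0,0]],[-1,[0,0,-0.13],[0,0,0]],[-1,[0,0,-0.13],[0,0,0]]]'; python3 -c "
from h import *
rel(.547,-.039,.14,83.2)"
```

```text
clock: 9.48
tool_pos: [0.4717, 0.3358, 0.1464]
orientation: [-179.8, -0.1, -7.7]
force: [-0.6, -0.1, -2.9]
opening: 0.0298
gripper_force: 29.9
shift [0.1247 0.3614 0.0053] turn [-0.2  -0.1  -0.89]
```

```bash
python3 -m pendant '[[-1,[0.0125,0.036,0],[0,0,-0.9]],[-1,[0.025,0.072,0],[0,0,-0.9]],[-1,[0.037,0.108,0],[0,0,-0.9]],[-1,[0.05,0.144,0],[0,0,-0.9]],[-1,[0.062,0.18,0],[0,0,-0.9]],[-1,[0.075,0.216,0],[0,0,-0.9]],[-1,[0.0875,0.252,0],[0,0,-0.9]],[-1,[0.1,0.288,0],[0,0,-0.9]],[-1,[0.112,0.324,0],[0,0,-0.9]],[-1,[0.1247,0.3614,0],[0,0,-0.9]]]'; python3 -m pendant '[[-1,[0,0,0],[0,0,0]],[-1,[0,0,0],[0,0,0]],[-1,[0,0,0],[0,0,0]]]'; python3 -c "
from h import *
rel(.547,-.039,.14,83.2)
im,P=snap('wrist','w6')
cv2.imwrite('pics/w6.png',cv2.cvtColor(im,cv2.COLOR_RGB2BGR))"
```

```text
clock: 10.32
tool_pos: [0.5452, -0.0416, 0.1427]
orientation: [180.0, 0.2, -6.8]
force: [0.9, 0.7, -1.0]
opening: 0.03
gripper_force: 3.0
clock: 10.57
tool_pos: [0.5455, -0.0402, 0.143]
orientation: [180.0, 0.2, -6.9]
force: [0.1, 0.7, -1.9]
opening: 0.0299
gripper_force: 30.0
shift [ 0.0014 -0.0013  0.003 ] turn [ 0.04  0.16 -0.07]
```

View pics/w6.png

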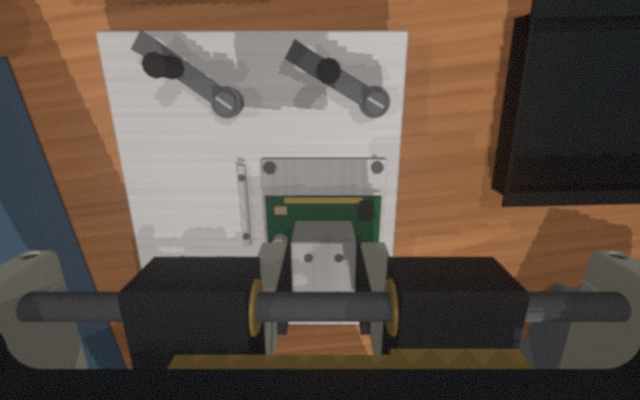

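The module is in the hand with its far edge from (262,158) to (386,158). The grip slackened briefly, so I'll check for slip.

```bash
python3 -c "
from h import *
im,P=load('w6'); p,r=tool()
for dz in (.0066,.0106,.0146):
  a,b=[r.inv().apply(world(P,u,v,p[2]-dz)-p) for u,v in((262,157),(386.5,157))]; print(dz,a.round(4),b.round(4),np.hypot(*(a-b)[:2]))
for c in((.05,-.032,.0066),(.05,.032,.0066)): print(pix(P,p+r.apply(c)))
"
```

```text
0.0066 [ 0.0524 -0.0286  0.0065] [0.0523 0.0324 0.0065] 0.060987294031595966
0.0106 [ 0.0516 -0.0293  0.0105] [0.0515 0.0331 0.0105] 0.062480444185439535
0.0146 [ 0.0508 -0.0301  0.0145] [0.0507 0.0339 0.0145] 0.06397359433928308
(np.float64(255.44137101144534), np.float64(161.69331726632532))
(np.float64(385.44125086171846), np.float64(161.55516275340426))
```

```bash
python3 -m pendant '[[-1,[0.001,-0.003,0.03],[0,0,0]],[-1,[0.001,-0.003,0.055],[0,0,0]],[-1,[0.001,-0.003,0.07],[0,0,0]],[-1,[0.001,-0.003,0.078],[0,0,0]],[-1,[0.001,-0.003,0.078],[0,0,0]],[-1,[0.001,-0.003,0.078],[0,0,0]],[-1,[0.001,-0.003,0.078],[0,0,0]]]'; python3 -m pendant '[[-1,[0,0,0.002],[0,0,0]],[-1,[0,0,0.004],[0,0,0]],[-1,[0,0,0.004],[0,0,0]],[-1,[0,0,0.004],[0,0,0]]]';python3 -m pendant '[[-1,[0,0,0.002],[0,0,0]],[-1,[0,0,0.003],[0,0,0]],[-1,[0,0,0.003],[0,0,0]],[-1,[0,0,0.003],[0,0,0]]]'
```

```text
clock: 11.2
tool_pos: [0.5488, -0.0362, 0.0677]
orientation: [-180.0, -0.1, -6.7]
force: [-0.3, 0.3, -1.1]
opening: 0.0297
gripper_force: 30.0
clock: 11.53
tool_pos: [0.5479, -0.0369, 0.0628]
orientation: [-180.0, -0.0, -6.8]
force: [0.3, 0.0, -2.1]
opening: 0.0297
gripper_force: 30.0
clock: 11.87
tool_pos: [0.5478, -0.0369, 0.0594]
orientation: [180.0, 0.0, -6.8]
force: [0.5, 0.6, -1.6]
opening: 0.0298
gripper_force: 30.0
```

```bash
python3 -m pendant '[[-1,[-0.0015,0,0.002],[0,0,0]],[-1,[-0.0015,0,0.003],[0,0,0]],[-1,[-0.0015,0,0.003],[0,0,0]],[-1,[-0.0015,0,0.003],[0,0,0]]]';python3 -m pendant '[[-1,[0,0,0.001],[0,0,0]],[-1,[0,0,0.002],[0,0,0]],[-1,[0,0,0.003],[0,0,0]],[-1,[0,0,0.003],[0,0,0]]]'
```

```text
clock: 12.2
tool_pos: [0.5463, -0.0367, 0.0565]
orientation: [180.0, 0.0, -6.8]
force: [0.9, 0.1, -2.0]
opening: 0.03
gripper_force: 30.0
clock: 12.53
tool_pos: [0.5469, -0.0366, 0.0549]
orientation: [180.0, -0.1, -6.7]
force: [-2.8, 1.2, 12.1]
opening: 0.0295
gripper_force: 30.0
```

```bash
python3 -m pendant '[[0.2,[0,0,0],[0,0,0]],[0.2,[0,0,0],[0,0,0]],[0.2,[0,0,0],[0,0,0]],[0.2,[0,0,-0.02],[0,0,0]],[0.2,[0,0,-0.06],[0,0,0]],[0.2,[0,0,-0.1],[0,0,0]],[0.2,[0,0,-0.14],[0,0,0]],[0.2,[0,0,-0.155],[0,0,0]],[0.2,[0,0,-0.155],[0,0,0]],[0.2,[0,0,-0.155],[0,0,0]]]'; python3 -c "
from h import *
im,P=snap('wrist','w7')
im,P=load('w7')
cv2.imwrite('pics/c7.png',cv2.resize(im[30:270,180:460],None,fx=2.5,fy=2.5,interpolation=cv2.INTER_CUBIC))"
```

```text
clock: 13.37
tool_pos: [0.5468, -0.0365, 0.2096]
orientation: [-179.9, -0.1, -6.8]
force: [0.0, 0.3, -2.0]
opening: 0.0527
gripper_force: 0.0
```

View pics/c7.png

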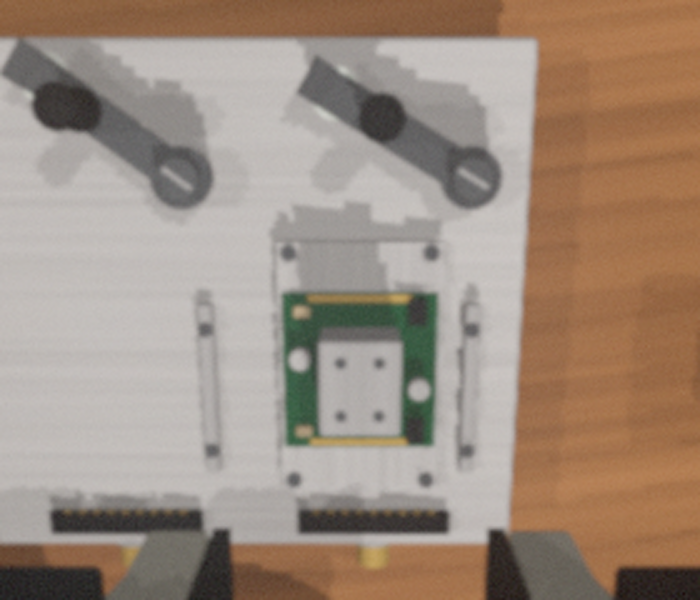

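The module lies square in the right bay, with its can top at (361,388), about 6 mm off the side strip and 7 mm off the near strip. The right knob's top is at (382,117) and its pivot at (472,178).

```bash
cat > k.py <<'E'
from h import *
_,P=load('w7'); c=lambda u,v,z:world(P,180+u/2.5,30+v/2.5,z)[:2]
t=np.radians(-6.8); B=np.array([.5438,-.0416]); M=np.array([[np.cos(t),np.sin(t)],[-np.sin(t),np.cos(t)]])
L=lambda w:(M@(w-B)*1000).round(1)
pv=c(472,178,.055);k=c(382,117,.09)
print('can',L(c(361,388,.074)),'corners',[L(c(*q,.046)) for q in((276,241),(446,241),(282,490),(440,490))])
print('strips',L(c(462,470,.045)),L(c(463,300,.045)),L(c(300,508,.045)),L(c(447,508,.045)))
print('piv',L(pv),'knob',L(k),k,np.degrees(np.arctan2(*(M@(k-pv))[::-1])))
E
python3 k.py; python3 -c "
from h import *
im,P=snap('wrist','x'); hsv=0
g=cv2.cvtColor(im,cv2.COLOR_RGB2GRAY); m=(g[60:100,310:350]<55).astype(np.uint8); n,l,s,c=cv2.connectedComponentsWithStats(m)
for i in range(1,n): print(s[i],c[i]+[310,60],world(P,*(c[i]+[310,60]),.085))"
```

```text
can [3.5 4. ] corners [array([52.7, 35.8]), array([ 52.7, -27.8]), array([-48.1,  36.3]), array([-48. , -28.7])]
strips [-39.6 -37.5] [ 30.4 -35.2] [-56.6  29.1] [-56.5 -31.9]
piv [ 75.7 -35.4] knob [95.2 -2.3] [ 0.63801834 -0.0551777 ] 59.596995340759065
[17  9  1  1  1] [327.  69.] [ 0.64323772 -0.05162768  0.085     ]
[20  8  2  3  3] [330.66666667  69.        ] [ 0.64290166 -0.05445712  0.085     ]
[26  9  2  3  3] [336.66666667  70.        ] [ 0.64162806 -0.05901025  0.085     ]
[15 13  1  1  1] [325.  73.] [ 0.64052243 -0.04974526  0.085     ]
[22 12  1  1  1] [332.  72.] [ 0.64060574 -0.05524594  0.085     ]
[25 12  1  1  1] [335.  72.] [ 0.64033008 -0.0575669   0.085     ]
[26 13  2  2  3] [336.66666667  73.66666667] [ 0.63896382 -0.05872763  0.085     ]
[17 14  3  2  4] [328.25  74.5 ] [ 0.63913099 -0.05213739  0.085     ]
[27 16  3  3  4] [338.    76.75] [ 0.63658728 -0.05952436  0.085     ]
[17 18  3  2  3] [328.          78.66666667] [ 0.63610426 -0.05159535  0.085     ]
[23 18  2  2  3] [333.33333333  78.66666667] [ 0.63561139 -0.05574552  0.085     ]
[26 18  1  1  1] [336.  78.] [ 0.63585483 -0.05787284  0.085     ]
[20 21  1  1  1] [330.  81.] [ 0.63420151 -0.05295874  0.085     ]
[22 21  3  2  3] [333.          81.33333333] [ 0.63367765 -0.05527101  0.085     ]
[28 20  1  1  1] [338.  80.] [ 0.63419849 -0.05927393  0.085     ]
```

```bash
python3 -c "
from h import *
rel(.638,-.0552,.063,83.2)
for d in range(66,133,6): 
  f=np.radians([59.6,d]); print(d,(38*(np.cos(f[1])-np.cos(f[0]))).round(1),(-38*(np.sin(f[1])-np.sin(f[0]))).round(1))"
```

```text
shift [0.0941 0.0074 0.1444] turn [0.01 0.09 0.01]
66 -3.8 -1.9
72 -7.5 -3.4
78 -11.3 -4.4
84 -15.3 -5.0
90 -19.2 -5.2
96 -23.2 -5.0
102 -27.1 -4.4
108 -31.0 -3.4
114 -34.7 -1.9
120 -38.2 -0.1
126 -41.6 2.0
132 -44.7 4.5
```

```bash
python3 -m pendant '[[0.0,[0.04,0.003,0],[0,0,0]],[0.0,[0.08,0.0074,0.03],[0,0,0]],[0,[0.094,0.0074,0.06],[0,0,0]],[0,[0.094,0.0074,0.08],[0,0,0]],[0,[0.094,0.0074,0.11],[0,0,0]],[0,[0.094,0.0074,0.135],[0,0,0]],[0,[0.094,0.0074,0.1445],[0,0,0]],[0,[0.094,0.0074,0.1445],[0,0,0]],[-1,[0.094,0.0074,0.1445],[0,0,0]],[-1,[0.094,0.0074,0.1445],[0,0,0]]]'; python3 -m pendant '[[-1,[0,0,0],[0,0,0]],[-1,[0,0,0],[0,0,0]],[-1,[0,0,0],[0,0,0]],[-1,[0,0,0],[0,0,0]],[-1,[0,0,0],[0,0,0]],[-1,[0,0,0],[0,0,0]]]'
```

```text
clock: 14.3
tool_pos: [0.6397, -0.055, 0.0653]
orientation: [-180.0, -0.1, -6.8]
force: [-0.6, 0.1, 0.2]
opening: 0.0356
gripper_force: 0.0
clock: 14.8
tool_pos: [0.6394, -0.0551, 0.065]
orientation: [-180.0, -0.1, -6.8]
force: [-0.3, -0.1, 5.7]
opening: 0.0132
gripper_force: 30.0
```

```bash
python3 -m pendant '[[-1,[-0.0038,-0.0019,0],[0,0,0]],[-1,[-0.0075,-0.0034,0],[0,0,0]],[-1,[-0.0113,-0.0044,0],[0,0,0]],[-1,[-0.0153,-0.005,0],[0,0,0]],[-1,[-0.0192,-0.0052,0],[0,0,0]],[-1,[-0.0232,-0.005,0],[0,0,0]],[-1,[-0.0271,-0.0044,0],[0,0,0]],[-1,[-0.031,-0.0034,0],[0,0,0]],[-1,[-0.031,-0.0034,0],[0,0,0]],[-1,[-0.031,-0.0034,0],[0,0,0]]]'; python3 -m pendant '[[-1,[-0.002,0.0006,0],[0,0,0]],[-1,[-0.0037,0.0015,0],[0,0,0]],[-1,[-0.0055,0.0024,0],[0,0,0]],[-1,[-0.0072,0.0033,0],[0,0,0]],[-1,[-0.009,0.0043,0],[0,0,0]],[-1,[-0.0106,0.0054,0],[0,0,0]],[-1,[-0.0122,0.0065,0],[0,0,0]],[-1,[-0.0137,0.0079,0],[0,0,0]],[-1,[-0.0137,0.0079,0],[0,0,0]],[-1,[-0.0137,0.0079,0],[0,0,0]]]'
```

```text
clock: 15.63
tool_pos: [0.6113, -0.0466, 0.0653]
orientation: [-179.9, -0.3, -6.7]
force: [5.0, 5.8, 2.6]
opening: 0.013
gripper_force: 30.0
clock: 16.47
tool_pos: [0.5969, -0.0496, 0.0661]
orientation: [-179.7, -0.4, -6.7]
force: [-1.2, 21.9, 11.9]
opening: 0.0133
gripper_force: 30.1
```

```bash
python3 -m pendant '[[-0.4,[0,0,-0.002],[0,0,0]],[-0.4,[0,0,-0.002],[0,0,0]],[-0.4,[0,0,-0.002],[0,0,0]]]'; python3 -m pendant '[[-0.4,[0,0,-0.1],[0,0,0]],[-0.4,[0,0,-0.13],[0,0,0]],[-0.4,[0,0,-0.16],[0,0,0]],[-0.4,[0,0,-0.16],[0,0,0]],[-0.4,[-0.05,0,-0.16],[0,0,0]],[-0.4,[-0.05,0,-0.16],[0,0,0]],[-0.4,[-0.05,0,-0.16],[0,0,0]],[-0.4,[-0.05,0,-0.16],[0,0,0]]]'; python3 - <<'E'
from h import *
im,P=snap('wrist','w8')
im,P=load('w8'); u,v=map(int,pix(P,(.61,-.045,.06))); print(u,v,tool()[0])
u0,v0=max(u-100,0),max(v-80,0); print(u0,v0)
cv2.imwrite('pics/c8.png',cv2.resize(im[v0:v0+190,u0:u0+220],None,fx=3,fy=3,interpolation=cv2.INTER_CUBIC))
E
```

```text
clock: 16.72
tool_pos: [0.5936, -0.0539, 0.0659]
orientation: [-180.0, 0.0, -6.7]
force: [-1.0, -1.0, -0.8]
opening: 0.0249
gripper_force: 0.0
clock: 17.38
tool_pos: [0.5437, -0.0488, 0.2263]
orientation: [-180.0, -0.0, -6.8]
force: [1.0, -0.0, 0.8]
opening: 0.0264
gripper_force: 0.0
310 109 [ 0.54424713 -0.04875908  0.22602143]
210 29
```

View pics/c8.png

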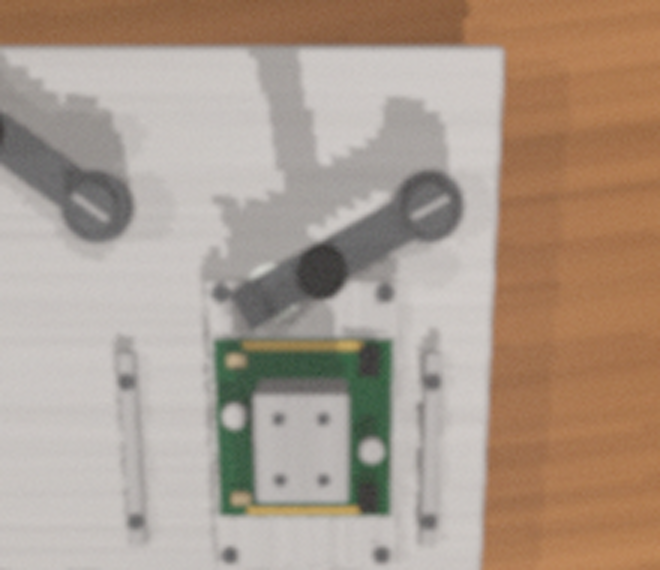

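The clip is already over the module's bare end: pivot (431,205), knob (322,271), tip (245,310). Part of the foot still overhangs the far edge, so I'll compute the angle.

```bash
python3 - <<'E'
from h import *
_,P=load('w8'); c=lambda u,v,z:world(P,210+u/3,29+v/3,z)[:2]
t=np.radians(-6.8); B=np.array([.5438,-.0416]); M=np.array([[np.cos(t),np.sin(t)],[-np.sin(t),np.cos(t)]])
L=lambda w:(M@(w-B)*1000).round(1)
p,k,e=c(431,205,.055),c(322,271,.09),c(245,310,.053)
print(L(p),L(k),k,L(e),[np.degrees(np.arctan2(*(M@(q-p))[::-1])) for q in(k,e)])
print('can',L(c(301,449,.074)),[L(c(*q,.046)) for q in((205,281),(397,281))])
g=[L(c(*q,.046)) for q in((217,555),(395,555))]; print(g)
rel(*k,.066,83.2)
E
```

```text
[ 76.7 -36. ] [59.7 -2.6] [ 0.60274714 -0.05128383] [44.  22.9] [np.float64(116.94015665698099), np.float64(118.94891128653673)]
can [3.3 4.5] [array([52.5, 36.4]), array([ 52.6, -26.4])]
[array([-43.3,  36. ]), array([-43.2, -27.4])]
shift [ 0.0584 -0.0044  0.16  ] turn [ 0.01 -0.    0.01]
```

```bash
python3 -m pendant '[[-1,[0.04,-0.010,0],[0,0,0]],[-1,[0.08,-0.010,0],[0,0,0]],[-1,[0.083,-0.010,0.04],[0,0,0]],[-1,[0.083,-0.010,0.08],[0,0,0]],[-1,[0.083,-0.010,0.12],[0,0,0]],[-1,[0.083,-0.010,0.15],[0,0,0]],[-1,[0.083,-0.010,0.161],[0,0,0]],[-1,[0.083,-0.010,0.161],[0,0,0]],[-1,[0.083,-0.010,0.161],[0,0,0]]]';python3 -m pendant '[[-1,[-0.003,0,0],[0,0,0]],[-1,[-0.006,0,0],[0,0,0]],[-1,[-0.009,0,0],[0,0,0]],[-1,[-0.0115,0,0],[0,0,0]],[-1,[-0.013,0,0],[0,0,0]],[-1,[-0.0145,0,0],[0,0,0]],[-1,[-0.016,0,0],[0,0,0]],[-1,[-0.016,0,0],[0,0,0]],[-1,[-0.016,0,0],[0,0,0]]]'; python3 -c "
from h import *
t=np.radians(-6.8); B=np.array([.5438,-.0416]); M=np.array([[np.cos(t),np.sin(t)],[-np.sin(t),np.cos(t)]])
print(M@(tool()[0][:2]-B))"
```

```text
clock: 18.18
tool_pos: [0.6287, -0.0485, 0.0652]
orientation: [179.9, 0.0, -6.8]
force: [-0.2, 0.2, 1.3]
opening: 0.0007
gripper_force: 0.0
clock: 18.93
tool_pos: [0.6156, -0.0476, 0.0674]
orientation: [180.0, -0.5, -6.7]
force: [10.6, -10.1, -5.3]
opening: 0.0007
gripper_force: 5.7
[0.07204106 0.00258551]
```

```bash
python3 -m pendant '[[-1,[-0.001,0.002,0],[0,0,0]],[-1,[-0.002,0.003,0],[0,0,0]],[-1,[-0.003,0.004,0],[0,0,0]],[-1,[-0.004,0.005,0],[0,0,0]],[-1,[-0.004,0.005,0],[0,0,0]],[-1,[-0.004,0.005,0],[0,0,0]]]'; python3 -c "
from h import *
t=np.radians(-6.8); B=np.array([.5438,-.0416]); M=np.array([[np.cos(t),np.sin(t)],[-np.sin(t),np.cos(t)]])
print(M@(tool()[0][:2]-B))"
```

```text
clock: 19.43
tool_pos: [0.6115, -0.0502, 0.0676]
orientation: [-179.9, -0.5, -6.7]
force: [9.0, -0.5, -2.4]
opening: 0.0004
gripper_force: 4.5
[ 0.06827472 -0.00048936]
```

```bash
python3 -m pendant '[[-1,[0.008,0,0],[0,0,0]],[-1,[0.01,0,-0.04],[0,0,0]],[-1,[0.01,0,-0.08],[0,0,0]],[-1,[0.01,0,-0.12],[0,0,0]],[-1,[0.01,0,-0.16],[0,0,0]],[-1,[-0.03,0,-0.16],[0,0,0]],[-1,[-0.07,0,-0.16],[0,0,0]],[-1,[-0.07,0,-0.16],[0,0,0]],[-1,[-0.07,0,-0.16],[0,0,0]],[-1,[-0.07,0,-0.16],[0,0,0]]]'; python3 - <<'E'
from h import *
snap('wrist','w9')
im,P=load('w9'); u,v=map(int,pix(P,(.60,-.045,.06))); 
u0,v0=max(u-80,0),max(v-60,0); print(u0,v0)
cv2.imwrite('pics/c9.png',cv2.resize(im[v0:v0+150,u0:u0+160],None,fx=4,fy=4,interpolation=cv2.INTER_CUBIC))
E
```

```text
clock: 20.27
tool_pos: [0.5379, -0.0426, 0.2263]
orientation: [-180.0, -0.1, -6.7]
force: [0.9, 1.2, -0.1]
opening: 0.0006
gripper_force: 0.0
237 53
```

View pics/c9.png

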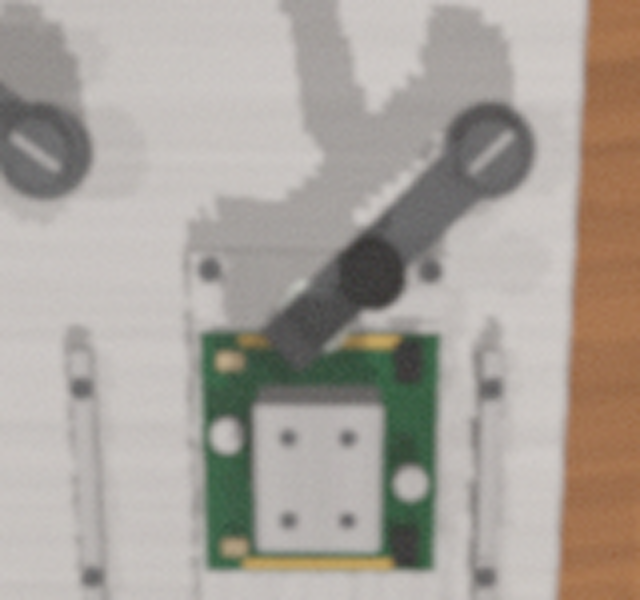

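```bash
python3 - <<'E'
from h import *
_,P=load('w9'); c=lambda u,v,z:world(P,237+u/4,53+v/4,z)[:2]
t=np.radians(-6.8); B=np.array([.5438,-.0416]); M=np.array([[np.cos(t),np.sin(t)],[-np.sin(t),np.cos(t)]])
L=lambda w:(M@(w-B)*1000).round(1)
p,k,e=c(490,150,.055),c(370,270,.09),c(290,348,.058)
print(L(p),L(k),k,L(e),[np.degrees(np.arctan2(*(M@(q-p))[::-1])) for q in(k,e)])
print('can',L(c(320,480,.074)),[L(c(*q,.046)) for q in((192,250),(440,250))],'board',L(c(320,334,.048)),L(c(320,570,.048)))
E
```

```text
[ 76.5 -35.7] [52.4 -7.4] [ 0.59496058 -0.05516188] [31.1 11.1] [np.float64(130.4404933373326), np.float64(134.12965119294634)]
can [2.5 3.7] [array([53.1, 35.2]), array([ 53.2, -25.2])] board [33.1  4.1] [-28.    4.3]
```

```bash
python3 -c "
from h import *
rel(.358,-.2865,.14,83.2)"
```

```text
shift [-0.1505  0.2635  0.0856] turn [-0.02 -0.06  0.03]
```

```bash
python3 -m pendant '[[0.5,[-0.1505,0.2635,0],[0,0,0]],[0.5,[-0.1505,0.2635,0],[0,0,0]],[0.5,[-0.1505,0.2635,0],[0,0,0]],[0.5,[-0.1505,0.2635,0],[0,0,0]],[0.5,[-0.1505,0.2635,0],[0,0,0]],[0.5,[-0.1505,0.2635,0],[0,0,0]],[0.5,[-0.1505,0.2635,0],[0,0,0]],[0.5,[-0.1505,0.2635,0],[0,0,0]],[0.5,[-0.1505,0.2635,0.04],[0,0,0]],[0.5,[-0.1505,0.2635,0.0856],[0,0,0]]]';python3 -m pendant '[[0.5,[0,0,0],[0,0,0]],[0.5,[0,0,0],[0,0,0]],[0.5,[0,0,0],[0,0,0]]]'; python3 -c "
from h import *
rel(.358,-.2865,.069,83.2); print(sensors.get_obs()['joint_pos'].round(1))
im,P=snap('wrist','w10')
hsv=cv2.cvtColor(im,cv2.COLOR_RGB2HSV); m=(((hsv[...,0]<6)|(hsv[...,0]>174))&(hsv[...,1]>170)&(hsv[...,2]>90)).astype(np.uint8)
n,l,s,c=cv2.connectedComponentsWithStats(m)
for i in range(1,n):
  if s[i,4]>150: x,y,w,h,A=s[i]; print(s[i],c[i],world(P,x+w/2,y+h/2,.078),world(P,x,c[i][1],.078),world(P,x+w,c[i][1],.078))"
```

```text
clock: 21.15
tool_pos: [0.3593, -0.2887, 0.1445]
orientation: [179.9, -0.4, -6.9]
force: [1.0, -0.7, -1.4]
opening: 0.0612
gripper_force: 0.0
clock: 21.4
tool_pos: [0.3588, -0.2872, 0.1449]
orientation: [179.9, -0.0, -6.7]
force: [0.0, -0.5, 1.1]
opening: 0.0655
gripper_force: 0.0
shift [-0.0009 -0.0007  0.0759] turn [ 0.06 -0.02  0.07]
[-14.    4.3 -32.3   0.1 -53.4  97.2]
[ 294  187   54   54 1794] [320.6148272  212.87179487] [ 0.35830341 -0.28622784  0.078     ] [ 0.36139554 -0.26731794  0.078     ] [ 0.35690977 -0.30534345  0.078     ]
```

```bash
python3 -m pendant '[[0.5,[-0.0005,-0.0008,0.035],[0,0,0]],[0.5,[-0.0005,-0.0008,0.06],[0,0,0]],[0.5,[-0.0005,-0.0008,0.0755],[0,0,0]],[0.5,[-0.0005,-0.0008,0.0755],[0,0,0]],[-0.4,[-0.0005,-0.0008,0.0755],[0,0,0]],[-0.4,[-0.0005,-0.0008,0.0755],[0,0,0]],[-0.4,[-0.0005,-0.0008,0.0755],[0,0,0]],[-0.4,[-0.0005,-0.0008,0.0755],[0,0,0]],[-0.4,[-0.0005,-0.0008,0.0755],[0,0,0]],[-0.4,[-0.0005,-0.0008,0.0755],[0,0,0]]]'; python3 -m pendant '[[-0.4,[0,0,0],[0,0,0]],[-0.4,[0,0,0],[0,0,0]]]'
```

```text
clock: 22.28
tool_pos: [0.3578, -0.2856, 0.0689]
orientation: [-180.0, -0.1, -6.8]
force: [-0.2, 5.8, 7.3]
opening: 0.0379
gripper_force: 30.0
clock: 22.45
tool_pos: [0.3578, -0.2856, 0.069]
orientation: [180.0, -0.1, -6.8]
force: [-0.5, 4.8, 7.1]
opening: 0.038
gripper_force: 30.0
```

```bash
python3 -m pendant '[[-0.4,[0,0,-0.0006],[0,0,6]],[-0.4,[0,0,-0.0013],[0,0,12]],[-0.4,[0,0,-0.0019],[0,0,18]],[-0.4,[0,0,-0.0025],[0,0,24]],[-0.4,[0,0,-0.0035],[0,0,30]],[-0.4,[0,0,-0.006],[0,0,36]],[-0.4,[0,0,-0.008],[0,0,40]],[-0.4,[0,0,-0.0085],[0,0,42]],[-0.4,[0,0,-0.0085],[0,0,42]],[-0.4,[0,0,-0.0085],[0,0,42]]]'
```

```text
clock: 23.28
tool_pos: [0.3576, -0.2857, 0.077]
orientation: [-180.0, -0.1, -48.7]
force: [0.6, 1.6, 3.7]
opening: 0.0378
gripper_force: 30.0
```

```bash
python3 -m pendant '[[0.5,[0,0,0],[0,0,0]],[0.5,[0,0,0],[0,0,0]],[0.5,[0,0,0],[0,0,0]],[0.5,[0,0,-0.02],[0,0,0]],[0.5,[0,0,-0.05],[0,0,0]],[-1,[0,0,-0.05],[0,0,0]],[-1,[0,0,-0.05],[0,0,0]],[-1,[0,0,-0.05],[0,0,0]],[-1,[0,0,-0.05],[0,0,0]],[-1,[0,0,-0.05],[0,0,0]]]'; python3 - <<'E'
from h import *
im,P=snap('wrist','w11')
hsv=cv2.cvtColor(im,cv2.COLOR_RGB2HSV); m=(((hsv[...,0]<6)|(hsv[...,0]>174))&(hsv[...,1]>170)&(hsv[...,2]>90)).astype(np.uint8)
n,l,s,c=cv2.connectedComponentsWithStats(m)
for i in range(1,n):
  if s[i,4]>150:
    x,y,w,h,A=s[i]
    for z in(.074,.082,.086): print(s[i],world(P,x+w/2,y+h/2,z),np.linalg.norm(world(P,x,y+h/2,z)-world(P,x+w,y+h/2,z)))
rel(.358,-.2863,.127)
E
```

```text
clock: 24.12
tool_pos: [0.3564, -0.2855, 0.1256]
orientation: [180.0, 0.1, -48.8]
force: [-0.2, 0.2, -0.6]
opening: 0.0382
gripper_force: 0.0
[ 293  196   59   60 2261] [ 0.35432084 -0.28302567  0.074     ] 0.03949243041029449
[ 293  196   59   60 2261] [ 0.35656012 -0.28559145  0.082     ] 0.03797958645434733
[ 293  196   59   60 2261] [ 0.35767976 -0.28687434  0.086     ] 0.0372231644763738
shift [ 0.0016 -0.0007 -0.0014]
```

```bash
for i in 1 2 3 4 5 6; do python3 -m pendant '[[-1,[0,0,0],[0,0,0]],[-1,[0,0,0],[0,0,0]],[-1,[0,0,0],[0,0,0]],[-1,[0,0,0],[0,0,0]],[-1,[0,0,0],[0,0,0]],[-1,[0,0,0],[0,0,0]],[-1,[0,0,0],[0,0,0]],[-1,[0,0,0],[0,0,0]],[-1,[0,0,0],[0,0,0]],[-1,[0,0,0],[0,0,0]]]'; done | tail -6
```

```text
clock: 29.17
tool_pos: [0.357, -0.2856, 0.1264]
orientation: [180.0, 0.0, -48.8]
force: [0.5, 0.1, -0.5]
opening: 0.0005
gripper_force: 0.0
```

```bash
python3 -m pendant '[[-1,[0,0,0.01],[0,0,0]],[-1,[0,0,0.02],[0,0,0]],[-1,[0,0,0.028],[0,0,0]],[-1,[0,0,0.032],[0,0,0]],[-1,[0,0,0.035],[0,0,0]],[-1,[0,0,0.035],[0,0,0]],[-1,[0,0,0.035],[0,0,0]],[-1,[0,0,0.035],[0,0,0]],[-1,[0,0,0.035],[0,0,0]]]'; python3 -m pendant '[[-1,[0,0,0.002],[0,0,0]],[-1,[0,0,0.004],[0,0,0]],[-1,[0,0,0.006],[0,0,0]],[-1,[0,0,0.0075],[0,0,0]],[-1,[0,0,0.008],[0,0,0]],[-1,[0,0,0.008],[0,0,0]],[-1,[0,0,0.008],[0,0,0]],[-1,[0,0,0.008],[0,0,0]]]'
```

```text
clock: 29.92
tool_pos: [0.3573, -0.2858, 0.0919]
orientation: [-180.0, -0.0, -48.8]
force: [0.0, -0.9, 1.5]
opening: 0.0003
gripper_force: 0.7
clock: 30.58
tool_pos: [0.3575, -0.286, 0.0853]
orientation: [-180.0, -0.1, -48.7]
force: [-6.2, 4.8, 26.3]
opening: 0.0004
gripper_force: 13.3
```

```bash
python3 -m pendant '[[-1,[0,0,-0.03],[0,0,0]],[-1,[0,0,-0.07],[0,0,-7]],[-1,[0,0,-0.1],[0,0,-14]],[-1,[0,0,-0.12],[0,0,-21]],[-1,[0,0,-0.12],[0,0,-28]],[-1,[0,0,-0.12],[0,0,-35]],[-1,[0,0,-0.12],[0,0,-42]],[-1,[0,0,-0.12],[0,0,-42]],[-1,[0,0,-0.12],[0,0,-42]]]'; python3 -c "
from h import *
rel(.5765,-.0475,.2,83.2)"
```

```text
clock: 31.33
tool_pos: [0.3569, -0.2856, 0.2031]
orientation: [-180.0, 0.0, -7.0]
force: [0.0, -0.4, -0.6]
opening: 0.0002
gripper_force: 0.0
shift [ 0.189  -0.2631  0.0031] turn [-0.01  0.02 -0.2 ]
```

```bash
python3 -m pendant '[[-1,[0.189,-0.2631,0],[0,0,-0.2]],[-1,[0.189,-0.2631,0],[0,0,-0.2]],[-1,[0.189,-0.2631,0],[0,0,-0.2]],[-1,[0.189,-0.2631,0],[0,0,-0.2]],[-1,[0.189,-0.2631,0],[0,0,-0.2]],[-1,[0.189,-0.2631,0],[0,0,-0.2]],[-1,[0.189,-0.2631,0],[0,0,-0.2]],[-1,[0.189,-0.2631,0],[0,0,-0.2]],[-1,[0.189,-0.2631,0],[0,0,-0.2]],[-1,[0.189,-0.2631,0],[0,0,-0.2]]]';python3 -m pendant '[[-1,[0,0,0],[0,0,0]],[-1,[0,0,0],[0,0,0]],[-1,[0,0,0],[0,0,0]]]'; python3 - <<'E'
from h import *
rel(.5765,-.0475,.064,83.2)
snap('wrist','w12')
im,P=load('w12'); u,v=map(int,pix(P,(.59,-.045,.06))); 
u0,v0=max(u-80,0),max(v-80,0); print(u0,v0)
cv2.imwrite('pics/c12.png',cv2.resize(im[v0:v0+150,u0:u0+160],None,fx=4,fy=4,interpolation=cv2.INTER_CUBIC))
E
```

```text
clock: 32.17
tool_pos: [0.5764, -0.0452, 0.2021]
orientation: [180.0, 0.1, -6.7]
force: [0.0, -0.5, -0.5]
opening: 0.0003
gripper_force: 0.0
clock: 32.42
tool_pos: [0.5751, -0.0475, 0.2036]
orientation: [-180.0, -0.0, -6.7]
force: [-0.3, 0.1, 0.6]
opening: 0.0008
gripper_force: 0.0
shift [ 0.0014 -0.0002  0.1396] turn [-0.  -0.   0.1]
237 88
```

View pics/c12.png

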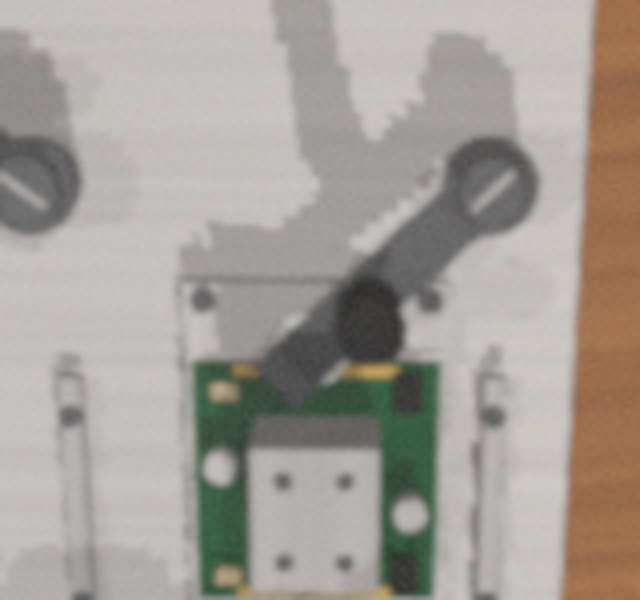

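The clip is still at the same angle and the module hasn't moved: knob top (370,330), can (315,520). Entering the gap between can and knob, then pushing outward.

```bash
python3 -m pendant '[[-1,[0.0012,0,0.04],[0,0,0]],[-1,[0.0012,0,0.08],[0,0,0]],[-1,[0.0012,0,0.1],[0,0,0]],[-1,[0.0012,0,0.115],[0,0,0]],[-1,[0.0012,0,0.125],[0,0,0]],[-1,[0.0012,0,0.135],[0,0,0]],[-1,[0.0012,0,0.139],[0,0,0]],[-1,[0.0012,0,0.139],[0,0,0]]]';python3 -m pendant '[[-1,[0.003,0,0],[0,0,0]],[-1,[0.006,0,0],[0,0,0]],[-1,[0.01,0,0],[0,0,0]],[-1,[0.014,0,0],[0,0,0]],[-1,[0.018,0,0],[0,0,0]],[-1,[0.022,0,0],[0,0,0]],[-1,[0.026,0,0],[0,0,0]],[-1,[0.03,-0.001,0],[0,0,0]],[-1,[0.034,-0.001,0],[0,0,0]],[-1,[0.034,-0.001,0],[0,0,0]]]'; python3 -c "
from h import *
t=np.radians(-6.8); B=np.array([.5438,-.0416]); M=np.array([[np.cos(t),np.sin(t)],[-np.sin(t),np.cos(t)]])
print(M@(tool()[0][:2]-B))"
```

```text
clock: 33.13
tool_pos: [0.5765, -0.0472, 0.0641]
orientation: [180.0, 0.0, -6.6]
force: [-0.8, 0.1, -1.5]
opening: 0.0
gripper_force: 0.7
clock: 33.97
tool_pos: [0.6122, -0.0495, 0.0653]
orientation: [-180.0, -0.1, -6.6]
force: [-0.1, 0.4, 0.3]
opening: 0.0004
gripper_force: 0.2
[0.06888043 0.00028318]
```

```bash
python3 -m pendant '[[-1,[-0.004,0,0],[0,0,0]],[0.3,[-0.004,0,-0.04],[0,0,0]],[0.3,[-0.004,0,-0.08],[0,0,0]],[0.3,[-0.004,0,-0.12],[0,0,0]],[0.3,[-0.03,0,-0.14],[0,0,0]],[0.3,[-0.065,0,-0.14],[0,0,0]],[0.3,[-0.065,0,-0.14],[0,0,0]],[0.3,[-0.065,0,-0.14],[0,0,0]],[0.3,[-0.065,0,-0.14],[0,0,0]],[0.3,[-0.065,0,-0.14],[0,0,0]]]'; cat > b.py <<'E'
from h import *
import sys
im,P=snap('wrist',sys.argv[1]); zb=float(sys.argv[2])
hsv=cv2.cvtColor(im,cv2.COLOR_RGB2HSV); m=((abs(hsv[...,0].astype(int)-65)<22)&(hsv[...,1]>90)).astype(np.uint8); m[240:]=0
n,l,s,c=cv2.connectedComponentsWithStats(m); i=1+np.argmax(s[1:,4])
p=np.argwhere(l==i)[:,::-1].astype(float)
W=np.array([world(P,u,v,zb)[:2]*1000 for u,v in p],np.float32); (cx,cy),(w,h),a=cv2.minAreaRect(W); print(s[i],(cx,cy),(w,h),a)
print('knob?',pix(P,(.6286,-.0468,.09)))
g=cv2.cvtColor(im,cv2.COLOR_RGB2GRAY); m=(g<75).astype(np.uint8); n,l,s,c=cv2.connectedComponentsWithStats(m)
for i in range(1,n):
  if s[i,4]>60 and s[i,1]<240: print('dark',s[i],c[i].round(),world(P,*c[i],.09).round(3))
E
python3 b.py w13 .048; python3 -c "
from h import *
rel(.5469,-.038,.055,83.2)"
```

```text
clock: 34.8
tool_pos: [0.5466, -0.0425, 0.2043]
orientation: [180.0, -0.0, -6.6]
force: [0.1, 0.4, -1.3]
opening: 0.0539
gripper_force: 0.0
[330 154  18  23 126] (560.196533203125, -61.16411590576172) (24.7699031829834, 13.41714859008789) 12.016216278076172
knob? (np.float64(315.799041805566), np.float64(91.25682543037826))
dark [  0  14  31  44 716] [11. 41.] [0.689 0.171 0.09 ]
dark [  459    14   181   176 29164] [555. 104.] [ 0.598 -0.23   0.09 ]
dark [    0    60   640   340 75300] [286. 309.] [0.437 0.005 0.09 ]
dark [183  62  28  19 440] [197.  71.] [0.653 0.041 0.09 ]
dark [311  81  19  17 256] [320.  89.] [ 0.63 -0.05  0.09]
dark [336 150  10  15 110] [341. 157.] [ 0.576 -0.061  0.09 ]
dark [288 153  45  21 331] [309. 159.] [ 0.577 -0.035  0.09 ]
dark [336 173   9  11  69] [339. 178.] [ 0.558 -0.058  0.09 ]
dark [335 192  11  17 117] [340. 201.] [ 0.538 -0.056  0.09 ]
dark [193 236  60   9 400] [221. 240.] [0.514 0.052 0.09 ]
dark [294 236  59   9 447] [323. 241.] [ 0.503 -0.038  0.09 ]
shift [-0.0003 -0.0046  0.1491] turn [0.02 0.02 0.21]
```

```bash
python3 - <<'E'
from h import *
im,P=load('w13')
t=np.radians(-6.8); B=np.array([.5438,-.0416]); M=np.array([[np.cos(t),np.sin(t)],[-np.sin(t),np.cos(t)]])
for u in(288,310,333): print((M@(world(P,u,174,.074)[:2]-B)*1000).round(1))
cv2.imwrite('pics/c13.png',cv2.resize(im[60:250,230:420],None,fx=3,fy=3,interpolation=cv2.INTER_CUBIC))
E
```

```text
[15.4 29.7]
[15.4 10.5]
[15.5 -9.7]
```

```bash
python3 - <<'E'
from h import *
a,Pa=load('w12'); b,Pb=load('w13')
x0,y0=237+245//4,88+440//4   # can top patch in w12
x1,y1=237+385//4,88+590//4
for (xa,ya,xb,yb,z) in((x0,y0,x1,y1,.074),(237+190//4,88+280//4,237+445//4,y1,.06),(237+280//4-8,88+480//4-8,237+345//4+8,88+565//4+8,.074)):
    t=a[ya:yb,xa:xb]; r=cv2.matchTemplate(b,t,cv2.TM_CCOEFF_NORMED); _,mx,_,l=cv2.minMaxLoc(r)
    c=np.array([(xb-xa)/2,(yb-ya)/2]); A=world(Pa,xa+c[0],ya+c[1],z); Bw=world(Pb,l[0]+c[0],l[1]+c[1],z); print(mx,l,A,Bw,Bw-A)
E
```

```text
0.9198361039161682 (300, 167) [ 0.54899669 -0.03796159  0.074     ] [ 0.54922215 -0.03830694  0.074     ] [ 0.00022546 -0.00034535  0.        ]
0.7063720226287842 (285, 128) [ 0.56346945 -0.03992468  0.06      ] [ 0.56318731 -0.03930503  0.06      ] [-0.00028215  0.00061966  0.        ]
0.8140552043914795 (300, 170) [ 0.54710835 -0.03726734  0.074     ] [ 0.54662215 -0.03665191  0.074     ] [-0.0004862   0.00061542  0.        ]
```

The module hasn't shifted. Grasping it.

```bash
python3 -m pendant '[[0.3,[0,-0.0045,0.04],[0,0,0]],[0.3,[0,-0.0045,0.08],[0,0,0]],[0.3,[0,-0.0045,0.115],[0,0,0]],[0.3,[0,-0.0045,0.138],[0,0,0]],[0.3,[0,-0.0045,0.149],[0,0,0]],[0.3,[0,-0.0045,0.149],[0,0,0]],[-1,[0,-0.0045,0.149],[0,0,0]],[-1,[0,-0.0045,0.149],[0,0,0]],[-1,[0,-0.0045,0.149],[0,0,0]],[-1,[0,-0.0045,0.149],[0,0,0]]]'; python3 -m pendant '[[-1,[0,0,0],[0,0,0]],[-1,[0,0,0],[0,0,0]],[-1,[0,0,0],[0,0,0]],[-1,[0,0,-0.02],[0,0,0]],[-1,[0,0,-0.05],[0,0,0]],[-1,[0,0,-0.08],[0,0,0]],[-1,[0,0,-0.1],[0,0,0]],[-1,[0,0,-0.1],[0,0,0]],[-1,[0,0,-0.1],[0,0,0]]]'; python3 -c "
from h import *
rel(.58,-.292,.15,86)"
```

```text
clock: 35.68
tool_pos: [0.5476, -0.0377, 0.0566]
orientation: [-180.0, -0.1, -6.6]
force: [-0.1, -0.6, -0.6]
opening: 0.0358
gripper_force: 0.0
clock: 36.43
tool_pos: [0.5471, -0.0376, 0.1565]
orientation: [-179.9, -0.1, -6.6]
force: [0.1, 1.0, -1.9]
opening: 0.0297
gripper_force: 30.0
shift [0.0619 0.2489 0.0063] turn [-0.07 -0.13 -2.58]
```

```bash
python3 -m pendant '[[-1,[0.009,0.035,0],[0,0,-2.6]],[-1,[0.018,0.07,0],[0,0,-2.6]],[-1,[0.027,0.105,0],[0,0,-2.6]],[-1,[0.035,0.14,0],[0,0,-2.6]],[-1,[0.044,0.175,0],[0,0,-2.6]],[-1,[0.053,0.21,0],[0,0,-2.6]],[-1,[0.062,0.249,0],[0,0,-2.6]],[-1,[0.062,0.249,0],[0,0,-2.6]],[-1,[0.062,0.249,0],[0,0,-2.6]],[-1,[0.062,0.249,0],[0,0,-2.6]]]';python3 -m pendant '[[-1,[0,0,0.03],[0,0,0]],[-1,[0,0,0.07],[0,0,0]],[-1,[0,0,0.1],[0,0,0]],[-1,[0,0,0.12],[0,0,0]],[-1,[0,0,0.13],[0,0,0]],[-1,[0,0,0.13],[0,0,0]],[-1,[0,0,0.13],[0,0,0]]]';python3 -m pendant '[[-1,[0,0,0.002],[0,0,0]],[-1,[0,0,0.004],[0,0,0]],[-1,[0,0,0.006],[0,0,0]],[-1,[0,0,0.006],[0,0,0]]]'
```

```text
clock: 37.27
tool_pos: [0.5786, -0.2923, 0.1534]
orientation: [-179.9, 0.2, -4.1]
force: [0.3, 0.7, -2.5]
opening: 0.0297
gripper_force: 30.0
clock: 37.85
tool_pos: [0.5802, -0.2916, 0.0258]
orientation: [180.0, 0.0, -3.9]
force: [0.5, 0.0, -0.6]
opening: 0.0296
gripper_force: 30.0
clock: 38.18
tool_pos: [0.5807, -0.2924, 0.0205]
orientation: [180.0, -0.1, -4.0]
force: [0.0, 1.0, 1.2]
opening: 0.0297
gripper_force: 30.0
```

```bash
python3 -m pendant '[[-1,[0,0,0.001],[0,0,0]],[-1,[0,0,0.002],[0,0,0]],[-1,[0,0,0.002],[0,0,0]]]'; python3 -m pendant '[[0.1,[0,0,0],[0,0,0]],[0.1,[0,0,0],[0,0,0]],[0.1,[0,0,0],[0,0,0]],[0.1,[0,0,-0.02],[0,0,0]],[0.1,[0,0,-0.06],[0,0,0]],[0.1,[0,0,-0.1],[0,0,0]],[0.1,[0,0,-0.14],[0,0,0]],[0.1,[-0.04,-0.04,-0.2],[0,0,0]],[0.1,[-0.08,-0.06,-0.24],[0,0,0]],[0.1,[-0.08,-0.06,-0.24],[0,0,0]]]';python3 -m pendant '[[0.1,[0,0,0],[0,0,0]],[0.1,[0,0,0],[0,0,0]],[0.1,[0,0,0],[0,0,0]]]'; python3 -c "
from h import *
snap('wrist','w14')"
```

```text
clock: 38.43
tool_pos: [0.5807, -0.2925, 0.0204]
orientation: [180.0, -0.1, -3.9]
force: [-5.2, 5.0, 17.7]
opening: 0.0297
gripper_force: 30.0
clock: 39.27
tool_pos: [0.5128, -0.2338, 0.2466]
orientation: [-180.0, 0.0, -4.0]
force: [0.5, -0.6, 0.0]
opening: 0.0482
gripper_force: 0.0
clock: 39.52
tool_pos: [0.5136, -0.234, 0.2459]
orientation: [-180.0, -0.0, -4.0]
force: [0.2, -0.1, -0.5]
opening: 0.048
gripper_force: 0.0
```

View pics/w14.png

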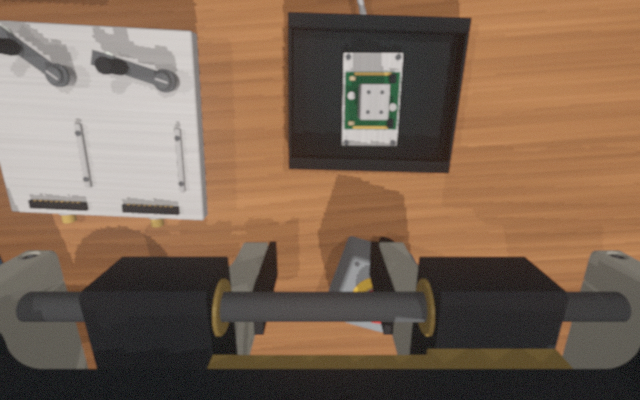

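The module lies flat in the tray at (373,100), both clips are swung clear, and the stop is in. Handing in.

```bash
python3 -c "
from h import *
print(workorder.close_job())"
```

```text
the job is handed in; nothing more can be done
None
```

I handed the job in at about 40 s. The one module was clipped in the right bay, ran about 6 s, and is now flat in the tested tray, with the stop in and both clips clear. The judge returned no result.

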